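# Turn a plant tube stripe-up and hold it level over the carton

### The arm

A 6-joint arm with a two-finger parallel gripper is mounted at the origin on the work surface. World frame = base frame: x ahead of the robot, y to its left, z up, the work surface at z = 0. Lengths are in m, angles in rad, forces in N, time in s.
With the tool pointing down it reaches from about 0.35 to 0.975 m from the base axis. Payload 4.9 kg.
Tool frame: the origin (TCP) lies at the very end of the fingers, on their centre line; the grasp point (between the pads) lies 19 mm behind it; z points along the fingers, x is the direction in which the jaws open and shut, and the axes are right-handed (so a half turn about z gives the same grasp; the last joint's range is limited). The gripper opens to 85 mm and grips with 20 to 120 N. Pads are 22 mm wide; open, the fingers measure 114 mm over their backs; the gripper's body (76 mm by 85 mm) begins 54 mm behind the grasp point. The pads swing forward as they close: fully open they stand 13 mm farther back than shut.
Start: joints at [-1.339, 0.053, 1.613, -0, 1.476, -0.119], TCP at [0.215, -0.587, 0.231] pointing down, gripper open.
Joint ranges: [-3.01, 3.01], [-1.01, 2.22], [0.06, 2.58], [-1.02, 4.17], [0.09, 2.62], [-3.14, 3.14]. Speed limits (rad/s): [2.57, 2.57, 3.14, 3.14, 3.14, 3.14].

### API

Orientations are given as a unit quaternion [w, x, y, z].
In Python, from plant import * gives the robot as it stands.
- The arm moves only by the shell command python3 -m inch 'ROWS'. ROWS is text: rows parted by semicolons, each of 7 numbers parted by spaces: the shift along the tool's x, y, z in m, then the turn, a rotation vector about the tool's x, y, z in rad, then the closure, from 0 (fully open) to 1 (shut). A call has 1 to 10 rows; each row shifts and turns the commanded pose from where the row before left it, along the tool's axes as they then stand; what a row does not reach is not made up. A row lasts 1/12 s, in which the tool goes at most 41.7 mm and 7.16 degrees, less where a joint would pass 70% of its speed; a pose out of reach is approached as far as the arm can. A call with a gripper value outside its range is refused whole. The fingers move at their own pace and stop on an object; the grip force is fixed at half the most. Time passes only in rows, so rows that do not move let the fingers close. It gives the time, the measured TCP pose, the force and the opening at its end, in the units of the state.
- state(): the state, without advancing time (a new reading comes with each control period).
- grab_frame(name): name is "side" or "top"; returns the picture (420x560x3 uint8, blue, green, red); there is no depth.
- camera_info(name): a dict with "vertical_fov" (degrees; the focal length in pixels is half the picture's height over the tangent of half this angle, whatever the lens; pixels are square), "cx", "cy" (the principal point, pixels), "k1" (the pictures are not rectified: a ray, as slopes to the right and down, at radius r is drawn at 1 + k1 r^2 times it, then the intrinsics apply), "origin" and "rotation" of the camera in the world. Camera axes: x right, y down, z forward; pixel columns grow to the right and rows downward; lengths in m; the calibration is good to about 2 mm. A picture is of the moment at which its call begins. camera_info takes no time and is no camera call.
- job_done(): hands the job in, once; it reports no verdict.
The state is a dict: "time": time; "joint_pos": joint angles; "joint_vel": joint speeds; "joint_efforts": joint torques, N m; "tool_pos": TCP position; "tool_rot": TCP orientation; "contact_force": force on the tool from outside, world axes, zero at the start; "ft_torque": the same for the moment, N m; "gripper_width": opening from 0.0 (shut) to 1.0 (fully open).
Only numpy, scipy, OpenCV 4.12 (cv2) and the standard library are available. Lean on these libraries where they do the work, as an engineer would, in place of code of your own. Each camera call takes 0.05 s, during which the arm holds its last target.

### The job

Roll the green-striped tube along its mat until the green stripe is on top and let it come to rest there; only then pick it up. Hold it still and level, stripe up, a few centimetres above the open carton, centred over it and lying along its length, so a workmate can pour filling beneath: finish while still holding it there, touching nothing but your gripper. Leave the two potted plants and the orange-striped tube where they are.

Things in the scene. Friction and masses are not known exactly. Their poses are not given: they have to be found in the camera images.
- tube: cardboard tube, white end caps, one GREEN stripe along its side; 54 mm across, 200 mm long, about 0.25 kg. Starts on a fixed 2 mm black rubber mat (300 x 250 mm): centre 29 mm up. Origin at its centre; own z along its length, own x out through the stripe (x up = stripe on top). Stripe starts 45 to 110 degrees from the top. Firm; rolls when pushed, soon stops when let go.
- carton_top (a point): centre of the carton's open top at rim level, 100 mm above the bench; carton fixed, 250 mm long (own x) by 150 mm wide (own y), walls 4 mm; its four flaps slope down outwards, about 35 mm out from each side, never above the rim
- pot_near: terracotta flower pot with a pinkish rosette plant, 74 mm across, about 100 mm tall; origin at the centre of its underside. Leave it alone.
- pot_far: black flower pot with a green rosette plant, 74 mm across, about 100 mm tall; origin at the centre of its underside. Leave it alone.
- tube_orange: the other cardboard tube, with an ORANGE stripe, not to be shipped, same size as the green one (54 mm across, 200 mm long); origin at its centre, own z along its length. Leave it alone.
- carton: the same carton as a solid; origin at the centre of its underside, own x along its length
Mind the look-alikes: they are no part of the job. What is shaped like the tube but purple is not meant.

How it is judged:
On the way, in this order (a step that is already met when the one before it is completed fails the run):
1. the tube lies at rest on its mat with the green stripe on top (within 20 degrees) (angle between tube's own x axis and vertical below 0.35 rad and height (world z) of tube below 0.034 m and linear speed of tube below 0.008 m/s and contact force between tube and the arm below 0.2 N and contact force between tube and the fingers below 0.2 N), for 0.2 s.
2. the tube is lifted clear of the mat in the gripper (height (world z) of tube above 0.08 m and contact force between tube and the fingers above 1 N), for 0.2 s.
At the end, for the whole second after the job is handed in: Only the gripper holds the tube, still: underside 10 to 100 mm above the rim, within 30 mm of the carton's centre seen from above, along its length within 12 degrees, level within 6, stripe up within 23; pots and orange tube not moved by 30 mm (z of tube in the frame of carton_top between 0.037 and 0.127 m and horizontal distance between tube and carton_top below 0.03 m and angle between the z axis of tube and the x axis of carton_top, either way round below 0.21 rad and angle between tube's own z axis and vertical between 1.466 and 1.676 rad and angle between tube's own x axis and vertical below 0.4 rad and linear speed of tube below 0.03 m/s and angular speed of tube below 0.2 rad/s and contact force between tube and the fingers above 1 N and contact force between tube and carton below 0.1 N and contact force between tube and pot_near below 0.1 N and contact force between tube and pot_far below 0.1 N and contact force between tube and tube_orange below 0.1 N and distance of each of pot_near, pot_far, tube_orange from where it was at the start of the episode below 0.03 m); the arm keeps its last pose, push and grip.
It fails at once if the tube is lifted before its stripe has been rolled to the top (height (world z) of tube above 0.055 m and angle between tube's own x axis and vertical above 0.6 rad).
It fails at once if the tube is tipped steeply on end (angle between tube's own z axis and vertical below 1.05 rad or angle between tube's own z axis and vertical above 2.09 rad).
It fails at once if a potted plant or the orange-striped tube is disturbed (moved 30 mm) (distance of any of pot_near, pot_far, tube_orange from where it was at the start of the episode above 0.03 m or angle between any of pot_near, pot_far's own z axis and vertical above 0.5 rad).
It also fails if it takes over 64 s, if anything falls off the work surface, if the arm or the gripper's body presses on something with over 40 N, if the wrist force passes 120 N, or if a joint passes its speed limit or range.

## Working session

There is one attempt and no reset: what is moved stays moved. The work goes in short steps, Python scripts to look and compute and a shell command to move; the robot and the scene stay as the last step left them, time stands still between calls to the robot, and variables do not carry over. Pictures are saved under pics/ and viewed, and the job is handed in when it is done.

```bash
ls; mkdir -p pics
python3 - <<'E'
from plant import *
import cv2
for n in("side","top"):
    cv2.imwrite(f"pics/{n}0.png",grab_frame(n)); print(camera_info(n))
s=state();print(s)
E
```

```text
pics
{'vertical_fov': 52.71964708143826, 'cx': 286.82698466330794, 'cy': 213.2330847142553, 'k1': -0.08804816121199019, 'origin': array([0.17223294, 0.73438909, 0.58011156]), 'rotation': array([ 0.10132579, -0.19163303,  0.8554508 , -0.4703337 ])}
{'vertical_fov': 45.45576319136978, 'cx': 283.0917897258732, 'cy': 203.53431912929202, 'k1': 0.022180090121618975, 'origin': array([0.36267302, 0.00981935, 1.40065598]), 'rotation': array([ 0.05101602, -0.70203808,  0.70902828, -0.04264738])}
{'time': 0.1, 'joint_pos': array([-1.33903681e+00,  5.33054817e-02,  1.61418558e+00, -1.85605857e-06,
        1.47601666e+00, -1.18990891e-01]), 'joint_vel': array([ 5.90305935e-04, -9.22079426e-04, -1.17267567e-03,  3.11037160e-06,
       -4.99599980e-04, -1.27063253e-03]), 'joint_efforts': array([-2.65000608e-04, -3.94907999e+01, -3.71361637e+01, -1.33101430e-04,
        3.96989679e-03,  6.77328785e-06]), 'tool_pos': array([ 0.21462257, -0.58637589,  0.23015963]), 'tool_rot': array([-6.37158144e-04,  8.19634541e-01, -5.72885942e-01, -7.14775374e-04]), 'contact_force': array([-0.11917797,  0.3750004 ,  0.15582272]), 'ft_torque': array([ 0.04173991, -0.00824035,  0.04213975]), 'gripper_width': 0.9990945573899104}
```

View pics/side0.png

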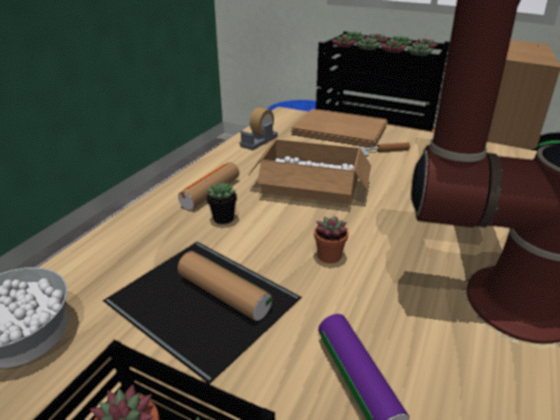

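View pics/top0.png

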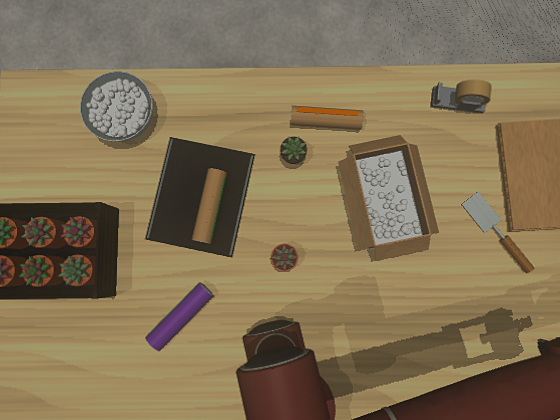

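Candidates: the tube on the black mat (top 209,205 / side 224,285); the orange-striped tube (top 327,117 / side 209,185); the purple tube with a green line (top 180,317 / side 362,370), which is a look-alike. I choose the one on the mat and check it in a close crop.

```bash
cat > h.py <<'E'
from plant import *
import numpy as np, cv2
from scipy.spatial.transform import Rotation as R
def cam(n):
    c=camera_info(n); f=210/np.tan(np.radians(c['vertical_fov']/2))
    q=c['rotation']; return c,f,R.from_quat([q[1],q[2],q[3],q[0]]).as_matrix()
def ray(n,u,v):
    c,f,M=cam(n); d=np.array([(u-c['cx'])/f,(v-c['cy'])/f]); p=d.copy()
    for _ in range(20): p=d/(1+c['k1']*(p@p))
    return c['origin'],M@np.array([p[0],p[1],1.])
def onz(n,u,v,z):
    o,d=ray(n,u,v); return o+d*(z-o[2])/d[2]
def proj(n,P):
    c,f,M=cam(n); x=M.T@(np.asarray(P)-c['origin']); p=x[:2]/x[2]; p=p*(1+c['k1']*(p@p)); return np.array([c['cx'],c['cy']])+f*p
def tool():
    s=state();q=s['tool_rot'];return s,R.from_quat([q[1],q[2],q[3],q[0]]).as_matrix()
E
python3 - <<'E'
from h import *
a=cv2.imread('pics/side0.png')[235:335,160:290];b=cv2.imread('pics/top0.png')[140:260,145:260]
r=lambda i:cv2.resize(i,(390,390),interpolation=cv2.INTER_CUBIC)
cv2.imwrite('pics/crop0.png',np.hstack([r(a),r(b)]))
img=cv2.imread('pics/top0.png');hsv=cv2.cvtColor(img,cv2.COLOR_BGR2HSV)
m=((hsv[...,1]>70)&(hsv[...,2]>70)).astype(np.uint8)
m2=np.zeros_like(m);m2[160:248,185:235]=m[160:248,185:235]
m2=cv2.morphologyEx(m2,cv2.MORPH_OPEN,np.ones((3,3)))
n,l,st,ce=cv2.connectedComponentsWithStats(m2);print(st,ce)
for k in range(1,n):
  if st[k,4]>500:
    rr=cv2.minAreaRect(np.argwhere(l==k)[:,::-1].astype(np.float32));print(rr);
    for p in cv2.boxPoints(rr):print(p,onz('top',*p,0.029).round(3))
for nm,p in dict(m1=(171,138),m2=(254,155),m3=(232,256),m4=(147,238)).items(): print(nm,onz('top',*p,0.002).round(3))
for nm,p,z in [('potf',(293,151),.1),('potn',(284,257),.1),('purpA',(207,289),.027),('purpB',(153,344),.027),('or1',(292,115),.029),('or2',(362,119),.029)]: print(nm,onz('top',*p,z).round(3))
for p in[(354,154),(408,149),(428,237),(374,248)]: print('carton',onz('top',*p,.1).round(3))
E
```

```text
[[     0      0    560    420 233792]
 [   192    169     34     74   1408]] [[279.92590422 209.52539864]
 [208.78053977 205.28267045]]
((208.7434844970703, 205.00796508789062), (19.414255142211914, 73.70055389404297), 12.757532119750977)
[191.13852 238.80495] [0.451 0.278 0.029]
[207.41348 166.92381] [0.651 0.236 0.029]
[226.34845 171.21098] [0.638 0.183 0.029]
[210.07349 243.09212] [0.439 0.226 0.029]
m1 [0.742 0.345 0.002]
m2 [0.69  0.107 0.002]
m3 [0.404 0.169 0.002]
m4 [0.456 0.407 0.002]
potf [ 0.677 -0.003  0.1  ]
potn [0.397 0.023 0.1  ]
purpA [0.315 0.233 0.027]
purpB [0.172 0.375 0.027]
or1 [ 0.798 -0.002  0.029]
or2 [ 0.783 -0.199  0.029]
carton [ 0.666 -0.164  0.1  ]
carton [ 0.678 -0.307  0.1  ]
carton [ 0.445 -0.349  0.1  ]
carton [ 0.418 -0.209  0.1  ]
```

View pics/crop0.png

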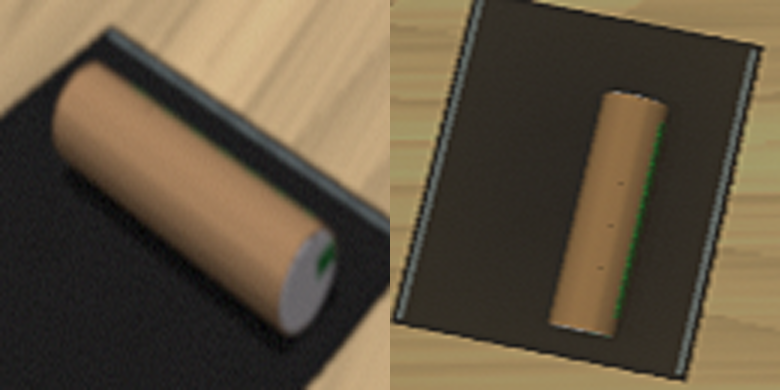

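Run:
```python
from h import *
b=cv2.imread('pics/top0.png')[125:270,325:450]
cv2.imwrite('pics/crop1.png',cv2.resize(b,None,fx=4,fy=4,interpolation=cv2.INTER_CUBIC))
```

```text
(no output)
```

View pics/crop1.png

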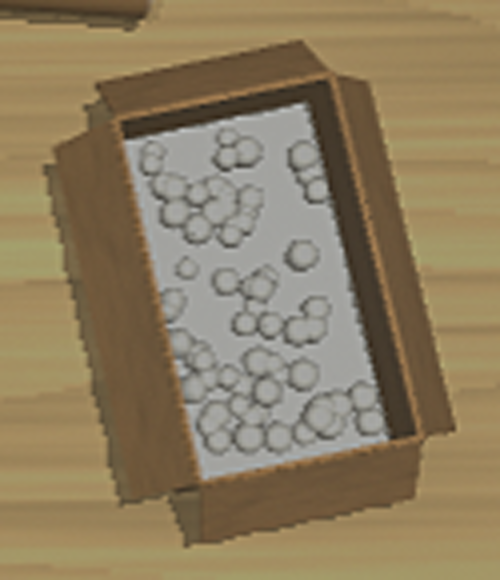

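The crop confirms the mat tube is the target. Its green stripe is on the right (−y) side, at crop right edge, with a green tab on the near cap at side-view pixel (268,322). So it must roll left (+y), where there is mat to spare. Next I measure the angle and the carton.

Run:
```python
from h import *
img=cv2.imread('pics/side0.png');hsv=cv2.cvtColor(img,cv2.COLOR_BGR2HSV)
g=(cv2.inRange(hsv,(45,70,25),(85,255,255)))
n,l,st,ce=cv2.connectedComponentsWithStats(g)
for k in range(1,n):
  if 160<ce[k,0]<290 and 230<ce[k,1]<330: print('side',st[k],ce[k])
ax=np.array([.2,-.042,0]);ax/=np.linalg.norm(ax); nn=np.array([-ax[1],ax[0],0])
C=np.array([.545,.231,.029]); E0=C-.1*ax
print('cap proj',proj('side',E0), 'far',proj('side',C+.1*ax))
def capang(u,v):
    o,d=ray('side',u,v); P=o+d*((E0-o)@ax)/(d@ax); r=P-E0; return np.degrees(np.arctan2(-(r@nn),r[2])),np.hypot(r@nn,r[2])
for k in range(1,n):
  if 255<ce[k,0]<275 and 300<ce[k,1]<330: print('ang',capang(*ce[k]))
# cap (grey) centroid
m=(cv2.inRange(hsv,(0,0,90),(180,60,255)));m[:300]=0;m[:,:245]=0;m[340:]=0;m[:,280:]=0
p=np.argwhere(m).mean(0)[::-1] if m.any() else None;print('cap',p,m.sum()//255, capang(*p))
t=cv2.cvtColor(cv2.imread('pics/top0.png'),cv2.COLOR_BGR2HSV)
g=cv2.inRange(t,(45,100,25),(85,255,255));n,l,st,ce=cv2.connectedComponentsWithStats(g[150:260,180:240]);print('top',st[1:],ce[1:]+[180,150])
for k in range(1,n):
  P=onz('top',ce[k][0]+180,ce[k][1]+150,.04);print((P-C)@nn)
q=[onz('top',*p,.1) for p in[(355,155),(408,144.5),(428.8,234.5),(374.5,245.8)]]
q=np.array(q);print(q.round(3),q.mean(0)); 
for i in range(4):
  d=q[(i+1)%4]-q[i];print(np.linalg.norm(d),np.degrees(np.arctan2(d[1],d[0])))
s,M=tool();T=np.array([.545,.231,.20])-s['tool_pos'];print('shift in tool axes',M.T@T, M.round(3))
```

```text
side [225 267   2   2   2] [225.5 267.5]
side [266 298   6   7  21] [268.42857143 300.85714286]
cap proj [259.98643978 305.67610296] far [185.17488565 262.85772937]
ang (np.float64(105.3361971816459), np.float64(0.024991720887756))
cap [259.84433962 309.37735849] 212 (np.float64(-174.77221338711504), np.float64(0.008762871683663201))
top [[31 28 15 60 78]] [[218.23076923 207.16666667]]
-0.029351873372995614
[[ 0.664 -0.167  0.1  ]
 [ 0.69  -0.308  0.1  ]
 [ 0.451 -0.351  0.1  ]
 [ 0.424 -0.21   0.1  ]] [ 0.55725258 -0.25897025  0.1       ]
0.1430900988274696 -79.293953675421
0.24266728620224062 -169.67851662822451
0.14333133230181833 101.20827640165575
0.24392531047414961 10.268095242715594
shift in tool axes [-0.65403275 -0.59110811  0.03153679] [[ 0.344 -0.939 -0.   ]
 [-0.939 -0.344  0.002]
 [-0.002 -0.    -1.   ]]
```

```bash
python3 -m inch '-.0272 -.0246 0 0 0 0 0;-.0272 -.0246 0 0 0 0 0;-.0272 -.0246 0 0 0 0 0;-.0272 -.0246 0 0 0 0 0;-.0272 -.0246 0 0 0 0 0;-.0272 -.0246 0 0 0 0 0;-.0272 -.0246 0 0 0 0 0;-.0272 -.0246 0 0 0 0 0'
python3 -m inch '-.0272 -.0246 0 0 0 0 0;-.0272 -.0246 0 0 0 0 0;-.0272 -.0246 0 0 0 0 0;-.0272 -.0246 0 0 0 0 0;-.0272 -.0246 0 0 0 0 0;-.0272 -.0246 0 0 0 0 0;-.0272 -.0246 0 0 0 0 0;-.0272 -.0246 0 0 0 0 0'
python3 -m inch '-.0272 -.0246 0 0 0 0 0;-.0272 -.0246 0 0 0 0 0;-.0272 -.0246 0 0 0 0 0;-.0272 -.0246 0 0 0 0 0;-.0272 -.0246 0 0 0 0 0;-.0272 -.0246 0 0 0 0 0;-.0272 -.0246 0 0 0 0 0;-.0272 -.0246 0 0 0 0 0'
python3 -m inch '0 0 0 0 0 .11 0;0 0 0 0 0 .11 0;0 0 0 0 0 .11 0;0 0 0 0 0 .11 0;0 0 0 0 0 .117 0;0 0 0 0 0 0 0;0 0 0 0 0 0 0'
python3 - <<'E'
from h import *
s,M=tool();print(s['time'],s['tool_pos'],M.round(3),s['joint_pos'].round(2))
print(M.T@(np.array([.545,.231,.010])-s['tool_pos']), M.T@np.array([.205,.979,0]))
E
```

```text
time: 0.77
tool_pos: [0.3249, -0.3131, 0.2307]
tool_rot: [-0.0, 0.819, -0.573, -0.0]
contact_force: [0.5, 1.1, 0.4]
gripper_width: 0.998
time: 1.43
tool_pos: [0.4349, -0.041, 0.231]
tool_rot: [0.0, 0.82, -0.573, 0.0]
contact_force: [-0.6, 0.0, -0.5]
gripper_width: 1.001
time: 2.1
tool_pos: [0.5449, 0.2309, 0.2306]
tool_rot: [0.0, 0.82, -0.573, -0.0]
contact_force: [1.4, 0.0, 0.4]
gripper_width: 0.999
time: 2.68
tool_pos: [0.5446, 0.229, 0.2308]
tool_rot: [-0.0, -0.632, 0.775, 0.0]
contact_force: [0.6, -0.3, 1.1]
gripper_width: 1.002
2.6833 [0.54464968 0.22895103 0.23083574] [[-0.202 -0.979 -0.001]
 [-0.979  0.202 -0.   ]
 [ 0.     0.001 -1.   ]] [ 0.27 -0.03  1.69  0.    1.48  2.05]
[-2.15278462e-03 -8.17618886e-05  2.20835017e-01] [-1.00022790e+00 -3.16661963e-03 -3.43159560e-04]
```

```bash
python3 -m inch '-.002 0 .03 0 0 0 0;0 0 .03 0 0 0 0;0 0 .03 0 0 0 0;0 0 .03 0 0 0 0;0 0 .02 0 0 0 0;0 0 .01 0 0 0 0;0 0 0 0 0 0 0'
python3 - <<'E'
from h import *
for n in("side","top"): cv2.imwrite(f"pics/{n}1.png",grab_frame(n))
a=cv2.imread('pics/side1.png')[150:350,130:330];b=cv2.imread('pics/top1.png')[130:270,140:280]
r=lambda i:cv2.resize(i,(400,400),interpolation=cv2.INTER_CUBIC)
cv2.imwrite('pics/crop2.png',np.hstack([r(a),r(b)]))
E
```

```text
time: 3.27
tool_pos: [0.5431, 0.2303, 0.078]
tool_rot: [-0.003, -0.631, 0.776, 0.001]
contact_force: [0.6, 0.4, 0.7]
gripper_width: 1.002
```

View pics/crop2.png

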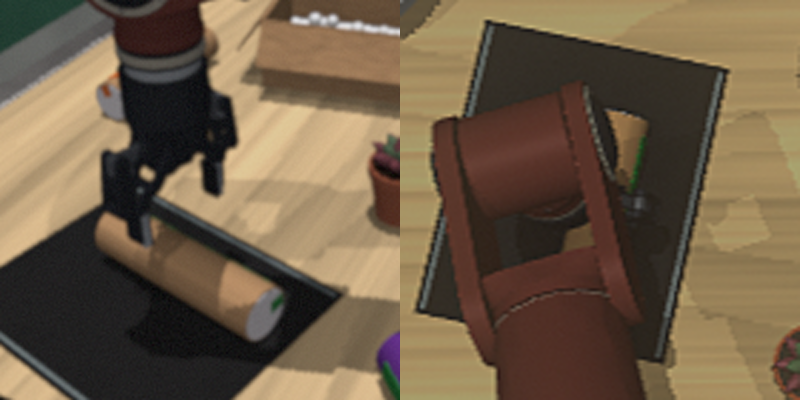

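The fingers straddle the tube: left finger at crop (145,235), right one at (212,185), both above its sides. I descend on.

```bash
python3 -m inch '0 0 .015 0 0 0 0;0 0 .015 0 0 0 0;0 0 .015 0 0 0 0;0 0 .012 0 0 0 0;0 0 .009 0 0 0 0;0 0 0 0 0 0 0;0 0 0 0 0 0 0'
python3 - <<'E'
from h import *
for n in("side","top"): cv2.imwrite(f"pics/{n}2.png",grab_frame(n))
a=cv2.imread('pics/side2.png')[150:350,130:330];b=cv2.imread('pics/top2.png')[130:270,140:280]
r=lambda i:cv2.resize(i,(400,400),interpolation=cv2.INTER_CUBIC)
cv2.imwrite('pics/crop3.png',np.hstack([r(a),r(b)]))
E
```

```text
time: 3.95
tool_pos: [0.5456, 0.2311, 0.0157]
tool_rot: [0.0, -0.631, 0.776, -0.0]
contact_force: [0.5, -0.5, 1.0]
gripper_width: 1.0
```

View pics/crop3.png

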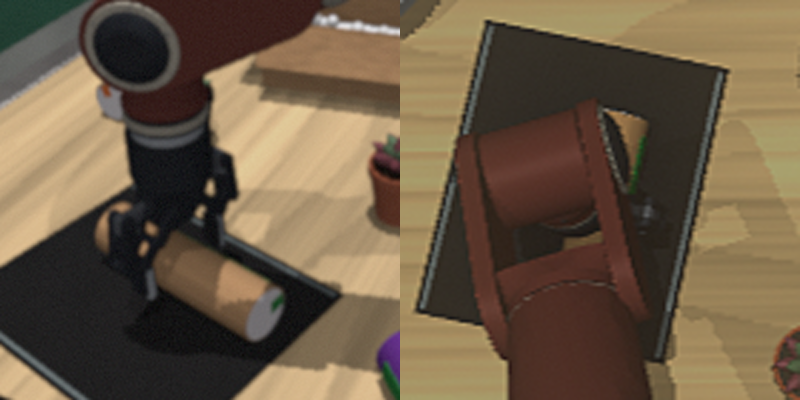

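```bash
python3 -m inch '-.004 0 .002 0 0 0 0;-.004 0 .002 0 0 0 0;-.003 0 0 0 0 0 0;-.003 0 0 0 0 0 0;-.003 0 0 0 0 0 0;-.003 0 0 0 0 0 0;-.003 0 0 0 0 0 0;-.003 0 0 0 0 0 0;-.003 0 0 0 0 0 0'; python3 -m inch '-.003 0 0 0 0 0 0;-.003 0 0 0 0 0 0;-.003 0 0 0 0 0 0;-.002 0 0 0 0 0 0;-.001 0 0 0 0 0 0;0 0 0 0 0 0 0;0 0 0 0 0 0 0;0 0 0 0 0 0 0';  python3 - <<'E'
from h import *
for n in("side","top"): cv2.imwrite(f"pics/{n}3.png",grab_frame(n))
a=cv2.imread('pics/side3.png')[150:350,130:330];b=cv2.imread('pics/top3.png')[130:270,140:280]
r=lambda i:cv2.resize(i,(400,400),interpolation=cv2.INTER_CUBIC)
cv2.imwrite('pics/crop4.png',np.hstack([r(a),r(b)]))
E
```

```text
time: 4.8
tool_pos: [0.5513, 0.2597, 0.0114]
tool_rot: [0.0, -0.631, 0.776, -0.0]
contact_force: [0.2, -0.2, 1.0]
gripper_width: 0.999
time: 5.47
tool_pos: [0.5536, 0.271, 0.0113]
tool_rot: [-0.0, -0.631, 0.776, -0.0]
contact_force: [0.3, 0.2, 0.0]
gripper_width: 0.999
```

View pics/crop4.png

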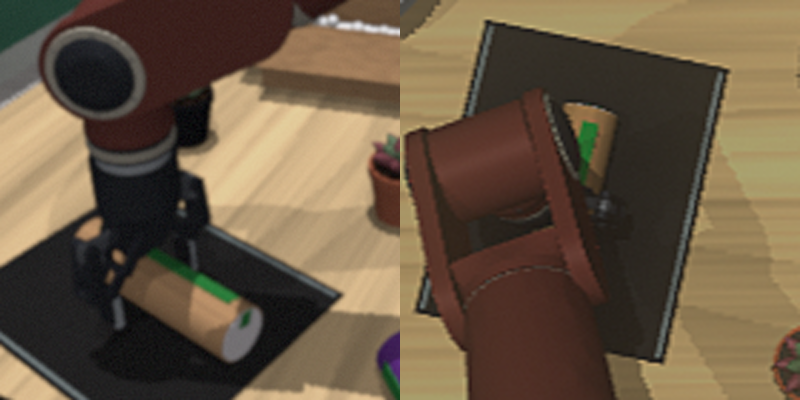

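The tube rolled with the push: its stripe now shows near the top, at top-view (347,181) and in side-view along (215,282). I measure the angle.

```bash
cat > meas.py <<'E'
from h import *
import sys
k=sys.argv[1]
t=cv2.imread(f'pics/top{k}.png');hs=cv2.cvtColor(t,cv2.COLOR_BGR2HSV)
ax=np.array([.979,-.205,0]);nn=np.array([.205,.979,0])
g=cv2.inRange(hs,(45,80,30),(85,255,255));br=cv2.inRange(hs,(5,70,70),(25,255,255))
# perpendicular coords relative to n, rows at far-end of the tube
for v in range(165,204,4):
    xs=[u for u in range(185,225) if g[v,u]];xb=[u for u in range(185,225) if br[v,u] or g[v,u]]
    if xs and xb: print(v,'stripe n',(onz('top',xs[0]-.5,v,.056)@nn).round(4),(onz('top',xs[-1]+.5,v,.056)@nn).round(4),'tube',xb[0],xb[-1],'right edge n(z.033)',(onz('top',xb[-1]+.5,v,.033)@nn).round(4),'left',(onz('top',xb[0]-.5,v,.025)@nn).round(4))
s=cv2.imread(f'pics/side{k}.png');hs=cv2.cvtColor(s,cv2.COLOR_BGR2HSV)
g=cv2.inRange(hs,(45,80,40),(85,255,255));n,l,st,ce=cv2.connectedComponentsWithStats(g)
for i in range(1,n):
    if 160<ce[i,0]<280 and 250<ce[i,1]<335 and st[i,4]>8:
        P=onz('side',*ce[i],.056);print('side',st[i],ce[i],'n at z.056',P@nn, 'along',P@ax)
S,M=tool();print('tool n',S['tool_pos']@nn)
E
python3 meas.py 3
```

```text
173 stripe n 0.3654 0.352 tube 185 214 right edge n(z.033) 0.3402 left 0.4241
177 stripe n 0.3657 0.3496 tube 185 213 right edge n(z.033) 0.3405 left 0.4215
181 stripe n 0.3633 0.3499 tube 185 212 right edge n(z.033) 0.3408 left 0.419
185 stripe n 0.3609 0.3502 tube 185 211 right edge n(z.033) 0.3411 left 0.4165
189 stripe n 0.3585 0.3532 tube 185 210 right edge n(z.033) 0.3415 left 0.414
193 stripe n 0.3561 0.3508 tube 185 207 right edge n(z.033) 0.3472 left 0.4115
side [203 274  47  27 299] [227.06688963 287.86956522] n at z.056 0.3600993050292672 along 0.44415537481054773
side [251 306   4   7  18] [252.38888889 309.16666667] n at z.056 0.3726006140545908 along 0.3730883812171901
tool n 0.3788015847198365
```

Stripe centre n≈0.359 (both views agree) against tube axis n≈0.365, about 13° short. I roll 6 mm more, then back off 15 mm to free the tube.

```bash
python3 -m inch '-.002 0 0 0 0 0 0;-.002 0 0 0 0 0 0;-.002 0 0 0 0 0 0;0 0 0 0 0 0 0;0 0 0 0 0 0 0;.003 0 0 0 0 0 0;.006 0 0 0 0 0 0;.006 0 0 0 0 0 0;0 0 0 0 0 0 0;0 0 0 0 0 0 0'; python3 -m inch '0 0 0 0 0 0 0;0 0 0 0 0 0 0;0 0 0 0 0 0 0;0 0 0 0 0 0 0'
python3 - <<'E'
from h import *
for n in("side","top"): cv2.imwrite(f"pics/{n}4.png",grab_frame(n))
a=cv2.imread('pics/side4.png')[150:350,130:330];b=cv2.imread('pics/top4.png')[130:270,140:280]
r=lambda i:cv2.resize(i,(400,400),interpolation=cv2.INTER_CUBIC)
cv2.imwrite('pics/crop5.png',np.hstack([r(a),r(b)]))
E
python3 meas.py 4
```

```text
time: 6.4
tool_pos: [0.5517, 0.2617, 0.0112]
tool_rot: [-0.0, -0.63, 0.776, 0.0]
contact_force: [-0.6, 0.3, 0.7]
gripper_width: 0.994
time: 6.73
tool_pos: [0.5519, 0.2624, 0.0113]
tool_rot: [0.0, -0.631, 0.776, -0.0]
contact_force: [0.5, 0.2, 0.1]
gripper_width: 0.997
173 stripe n 0.3681 0.3627 tube 185 212 right edge n(z.033) 0.3457 left 0.4241
side [176 264   7   4  16] [178.8125 265.4375] n at z.056 0.3711651375360271 along 0.5622145002911875
side [189 272   8   7  40] [192.425 275.2  ] n at z.056 0.37462979980012956 along 0.519853172530839
side [201 277  43  28 321] [221.5046729  290.85669782] n at z.056 0.37193363885984854 along 0.44662687967079073
side [247 309   4   7  16] [248.875 312.125] n at z.056 0.3814848752642668 along 0.3732802023421506
tool n 0.3700396669909198
```

View pics/crop5.png

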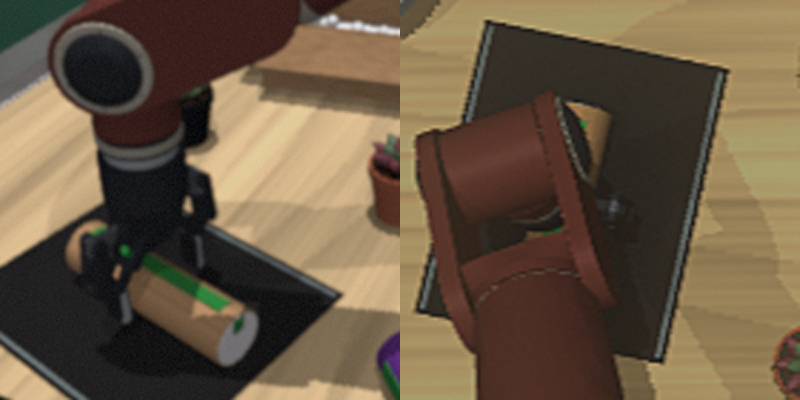

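Stripe now at n 0.372 against tube axis 0.371, tool 0.370: stripe on top, tube free between the fingers and at rest. Now I grip.

```bash
python3 -m inch '0 0 0 0 0 0 .2;0 0 0 0 0 0 .3;0 0 0 0 0 0 .4;0 0 0 0 0 0 .6;0 0 0 0 0 0 1;0 0 0 0 0 0 1;0 0 0 0 0 0 1;0 0 0 0 0 0 1;0 0 0 0 0 0 1'; python3 -m inch '0 0 -.004 0 0 0 1;0 0 -.008 0 0 0 1;0 0 -.01 0 0 0 1;0 0 -.01 0 0 0 1;0 0 0 0 0 0 1;0 0 0 0 0 0 1'
python3 - <<'E'
from h import *
for n in("side","top"): cv2.imwrite(f"pics/{n}5.png",grab_frame(n))
a=cv2.imread('pics/side5.png')[130:330,130:330];b=cv2.imread('pics/top5.png')[130:270,140:280]
r=lambda i:cv2.resize(i,(400,400),interpolation=cv2.INTER_CUBIC)
cv2.imwrite('pics/crop6.png',np.hstack([r(a),r(b)]))
E
```

```text
time: 7.58
tool_pos: [0.5522, 0.2626, 0.0119]
tool_rot: [0.0, -0.631, 0.776, -0.0]
contact_force: [-1.7, 1.9, 4.3]
gripper_width: 0.612
time: 8.08
tool_pos: [0.5527, 0.2625, 0.0447]
tool_rot: [0.001, -0.631, 0.776, -0.0]
contact_force: [0.6, -0.2, -3.1]
gripper_width: 0.612
```

View pics/crop6.png

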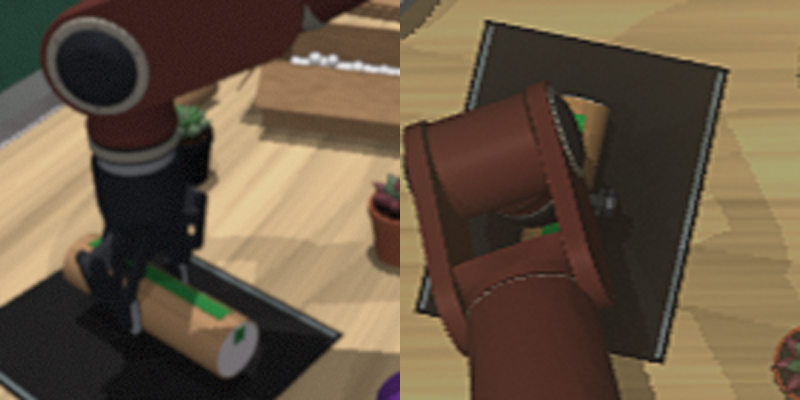

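Grip is good: opening 0.612 ≈ 52 mm, weight about 3 N, tube level and stripe up. I lift, carry across above the pots, then turn and lower.

```bash
python3 -m inch '0 0 -.015 0 0 0 1;0 0 -.025 0 0 0 1;0 0 -.03 0 0 0 1;0 0 -.03 0 0 0 1;0 0 -.03 0 0 0 1;0 0 -.03 0 0 0 1;0 0 -.025 0 0 0 1;0 0 -.015 0 0 0 1;0 0 0 0 0 0 1'
python3 -m inch '.015 -.0032 0 0 0 0 1;.025 -.0053 0 0 0 0 1;.03 -.0064 0 0 0 0 1;.03 -.0064 0 0 0 0 1;.03 -.0064 0 0 0 0 1;.03 -.0064 0 0 0 0 1;.03 -.0064 0 0 0 0 1;.03 -.0064 0 0 0 0 1;.03 -.0064 0 0 0 0 1;.03 -.0064 0 0 0 0 1'
python3 -m inch '.03 -.0064 0 0 0 0 1;.03 -.0064 0 0 0 0 1;.03 -.0064 0 0 0 0 1;.03 -.0064 0 0 0 0 1;.03 -.0064 0 0 0 0 1;.03 -.0064 0 0 0 0 1;.025 -.0053 0 0 0 0 1;.015 -.0032 0 0 0 0 1;.01 -.002 0 0 0 0 1;0 0 0 0 0 0 1'
python3 -m inch '0 0 0 0 0 -.06 1;0 0 0 0 0 -.09 1;0 0 0 0 0 -.09 1;0 0 0 0 0 -.09 1;0 0 0 0 0 -.06 1;0 0 0 0 0 0 1;0 0 0 0 0 0 1'
python3 - <<'E'
from h import *
for n in("side","top"): cv2.imwrite(f"pics/{n}6.png",grab_frame(n))
a=cv2.imread('pics/side6.png')[60:260,200:400];b=cv2.imread('pics/top6.png')[110:270,310:470]
r=lambda i:cv2.resize(i,(400,400),interpolation=cv2.INTER_CUBIC)
cv2.imwrite('pics/crop7.png',np.hstack([r(a),r(b)]))
s,M=tool();print(s['tool_pos'],M.round(3),M.T@(np.array([.557,-.259,.153])-s['tool_pos']))
E
```

```text
time: 8.93
tool_pos: [0.5536, 0.2629, 0.2477]
tool_rot: [0.003, -0.631, 0.776, -0.001]
contact_force: [0.2, -0.9, -2.4]
gripper_width: 0.613
time: 9.77
tool_pos: [0.551, -0.0259, 0.2397]
tool_rot: [-0.002, -0.63, 0.776, 0.002]
contact_force: [0.8, -0.1, -2.9]
gripper_width: 0.614
time: 10.6
tool_pos: [0.5527, -0.2604, 0.2413]
tool_rot: [-0.001, -0.63, 0.777, 0.001]
contact_force: [0.5, -0.3, -3.4]
gripper_width: 0.612
time: 11.18
tool_pos: [0.5537, -0.2577, 0.2428]
tool_rot: [-0.0, 0.769, -0.639, -0.001]
contact_force: [-0.1, -0.4, -4.0]
gripper_width: 0.615
[ 0.55374611 -0.25825656  0.24300287] [[ 0.183 -0.983 -0.   ]
 [-0.983 -0.183  0.001]
 [-0.001  0.    -1.   ]] [ 0.00137881 -0.00308912  0.09000119]
```

View pics/crop7.png

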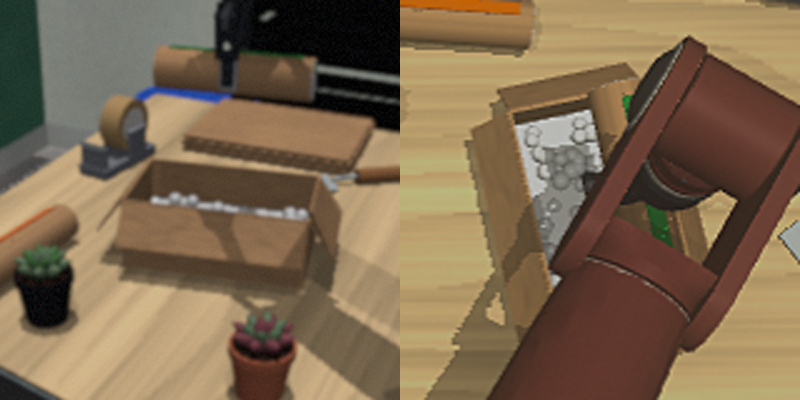

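Tube is above the carton, stripe on top in both views (side 275,80; top 565,200 area), pots in place. I lower 90 mm and check.

```bash
python3 -m inch '.001 -.003 .01 0 0 0 1;0 0 .02 0 0 0 1;0 0 .02 0 0 0 1;0 0 .02 0 0 0 1;0 0 .01 0 0 0 1;0 0 .01 0 0 0 1;0 0 0 0 0 0 1;0 0 0 0 0 0 1;0 0 0 0 0 0 1;0 0 0 0 0 0 1'
python3 - <<'E'
from h import *
for n in("side","top"): cv2.imwrite(f"pics/{n}7.png",grab_frame(n))
a=cv2.imread('pics/side7.png')[80:220,230:400];b=cv2.imread('pics/top7.png')[110:270,310:470]
r=lambda i:cv2.resize(i,(400,400),interpolation=cv2.INTER_CUBIC)
cv2.imwrite('pics/crop8.png',np.hstack([cv2.resize(a,(400,330)),r(b)[:330]]))
s,M=tool();print(s['tool_pos'],s['joint_vel'].round(3))
T=np.array([.557,-.259,.170]);ax=np.array([.983,.183,0])
for d in(-.1,.1): print('expected end',proj('side',T+d*ax),proj('side',T+d*ax+[0,0,.027]),proj('side',T+d*ax-[0,0,.027]))
E
```

```text
time: 12.12
tool_pos: [0.5578, -0.2601, 0.1551]
tool_rot: [-0.0, 0.769, -0.639, 0.001]
contact_force: [0.6, -0.1, -3.1]
gripper_width: 0.613
[ 0.55753724 -0.25997821  0.15475553] [-0.001  0.002  0.007 -0.001 -0.001 -0.   ]
expected end [350.55914816 132.30841425] [351.42704772 122.43194254] [349.70626336 141.9513249 ]
expected end [276.49036015 124.76667022] [276.43633575 115.15459784] [276.54405797 134.16072834]
```

View pics/side7.png

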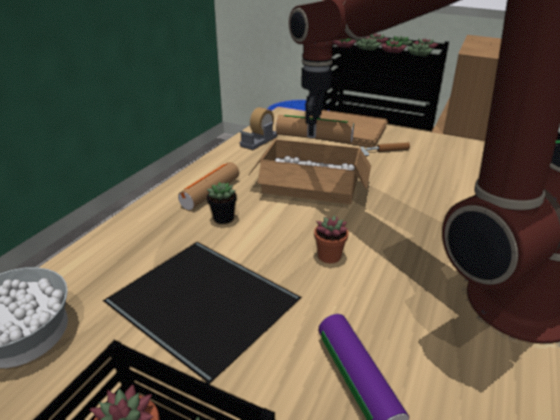

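View pics/crop8.png

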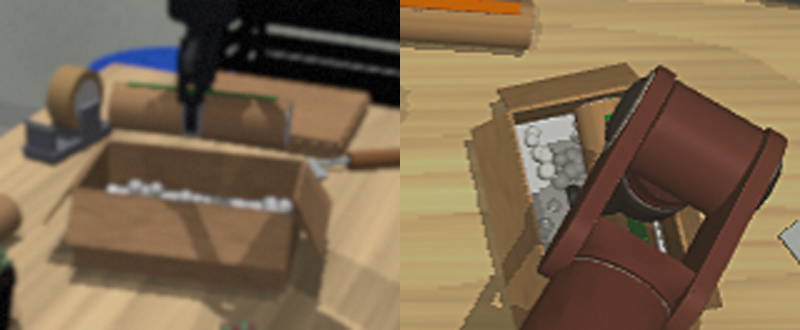

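Tube ends in side view at x≈278 and 353 (expected 277 and 351), top edge rows 116/122 (expected 115/122): centred, level. One last check of the stripe angle, from the two top pictures.

Run:
```python
from h import *
nn=np.array([-.183,.983,0])
for k,zc in((6,.260),(7,.172)):
    t=cv2.imread(f'pics/top{k}.png');hs=cv2.cvtColor(t,cv2.COLOR_BGR2HSV)
    g=cv2.inRange(hs,(45,80,30),(85,255,255));n,l,st,ce=cv2.connectedComponentsWithStats(g)
    for i in range(1,n):
        if 370<ce[i,0]<440 and 135<ce[i,1]<245 and st[i,4]>5:
            print(k,st[i],'n stripe',(onz('top',*ce[i],zc+.027)@nn).round(4))
print('axis n', np.array([.5575,-.26,0])@nn, 'axis n img6',np.array([.5537,-.258,0])@nn)
b=cv2.imread('pics/top6.png')[130:235,370:440];cv2.imwrite('pics/crop9.png',cv2.resize(b,None,fx=5.5,fy=5.5,interpolation=cv2.INTER_CUBIC))
```

```text
6 [399 148   4   8  18] n stripe -0.3553
6 [408 192  11  17  93] n stripe -0.3586
7 [392 156   3   3   7] n stripe -0.3571
7 [401 197   9  10  44] n stripe -0.3614
axis n -0.3576025 axis n img6 -0.3549411
```

View pics/crop9.png

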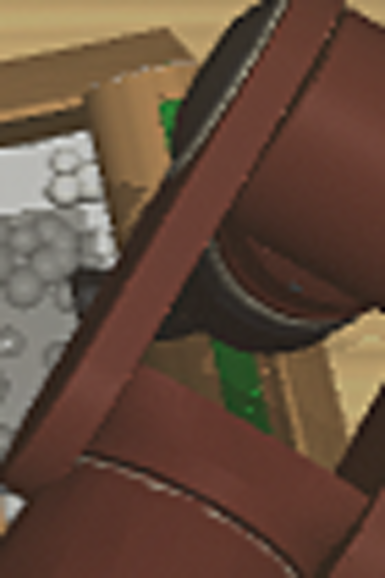

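Stripe offset from the axis is about 4 mm, i.e. roughly 8° (limit 23°). All is well, so I hand in.

```bash
python3 -m inch '0 0 0 0 0 0 1;0 0 0 0 0 0 1;0 0 0 0 0 0 1'; python3 -c "
from plant import *
print(job_done())"
```

```text
time: 12.47
tool_pos: [0.557, -0.2596, 0.1536]
tool_rot: [-0.0, 0.769, -0.639, 0.0]
contact_force: [-0.2, 0.1, -3.5]
gripper_width: 0.611
the job is handed in; nothing more can be done
None
```

I rolled the green-striped tube about 33 mm along its mat between the open fingers until the stripe was on top. I backed the fingers off, let it rest, then gripped it, carried it to the carton and handed in at 12.5 s while still holding it. The hand-in gives no verdict.

What the last checks showed:
- **Position:** the tube's underside should be about 43 mm above the rim, worked out from the tool height. The tool was within 1 mm of the carton centre I measured. The tube ends in the side view were within about 3 px of where I expected them (277 and 351), and the tube looked level.
- **Stripe:** it sits up to about 8° off the top, from a 4 mm offset seen in the partly hidden top view; the limit is 23°.
- **Grip:** the opening held at 0.61, which fits the 54 mm tube. The wrist carried about 3.5 N, a little above the tube's roughly 2.5 N weight.
- **Other objects:** by eye, the pots and the orange-striped tube were where they started; I did not measure them again.
- **Disagreement:** the first stripe angle read from the end cap (105°) did not fit the roll it took (about 70°). I went by the roll pictures instead.

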